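# Feed the small lenses into the dispenser slot

### The job

Push the three small round lenses across the bench and through the narrow gate of the feed rack, one after another, until all three lie flat in a row, wholly inside the slot between its rails. Slide them along the bench with the fingertips: do not pick up or tip any of them, and leave the bulb that stands among them, the dust cap, the reflector bowl and the bezel ring where they are.

Things in the scene. Friction and masses are not known exactly. Their poses are not given: they have to be found in the camera images.
- rack: Feed rack fixed to the bench: two aluminium rails 8 mm thick, 14 mm high, form a dead-end slot 48 mm wide, 124 mm long (three lenses in a row and 10 mm spare), open above, floored by the bench. Origin: on the bench, middle of the gate, the slot's open mouth. x runs from the gate into the slot, y across it, z up. Lenses start at x -65 to -145 mm, y 42 to 62 mm either side.
- funnel (a point): Point on the bench 32 mm before the gate on the slot's middle line: the wide end of a funnel of two straight guide jaws, 8 mm thick and 14 mm high, part of the rack. Their inner faces run at 45 degrees from 24 mm either side of the middle line at the gate to 56 mm either side here.
- slot_end (a point): Point on the bench at the closed end of the slot, 124 mm in from the gate on its middle line: the face of the blue box, 85 mm long, 100 mm wide and 67 mm high with its lid plate, that closes the slot.
- lens_a: One of three equal small lenses lying flat on the bench: a round black rim 38 mm in diameter and 11 mm high with a silver face and a low clear dome, 15 mm high in all, about 30 g. Origin: centre of its underside; z is up, its x and y may point anywhere. It slides freely on the bench.
- lens_b: Another of three equal small lenses lying flat on the bench: a round black rim 38 mm in diameter and 11 mm high with a silver face and a low clear dome, 15 mm high in all, about 30 g. Origin: centre of its underside; z is up, its x and y may point anywhere. It slides freely on the bench.
- lens_c: The third of three equal small lenses lying flat on the bench: a round black rim 38 mm in diameter and 11 mm high with a silver face and a low clear dome, 15 mm high in all, about 30 g. Origin: centre of its underside; z is up, its x and y may point anywhere. It slides freely on the bench.
- bulb: Small lamp bulb standing upright in a round metal foot 28 mm in diameter, 42 mm high, 40 g, easily knocked over; stands in one of the four places of the lens field, the lenses in the other three. Leave it. Origin: centre of its underside.
- reflector: Aluminium reflector bowl, 80 mm across and 40 mm high, beside the slot on its +y side. Leave it. Origin: centre of its underside.
- bezel: Steel bezel ring lying flat, 72 mm across, 12 mm high, beside the slot on its -y side. Leave it. Origin: centre of its underside.
- cap: Black dust cap, a round pot-shaped lid 44 mm across and 24 mm high, standing on the bench behind the lens field, at rack x about -220 mm. Leave it. Origin: centre of its underside.
Mind the look-alikes: they are no part of the job. Leave any purple or yellow look-alike of the lens_b alone. Leave any purple or turquoise look-alike of the lens_c alone.

How it is judged (in metres and radians):
On the way, in this order (a step that is already met when the one before it is completed fails the run):
1. a first lens lies flat past the gate, inside the slot (((x of lens_a in the frame of rack between 0.017 and 0.115 m and y of lens_a in the frame of rack between -0.008 and 0.008 m and height (world z) of lens_a below 0.004 m and angle between lens_a's own z axis and vertical below 0.15 rad) or (x of lens_b in the frame of rack between 0.017 and 0.115 m and y of lens_b in the frame of rack between -0.008 and 0.008 m and height (world z) of lens_b below 0.004 m and angle between lens_b's own z axis and vertical below 0.15 rad) or (x of lens_c in the frame of rack between 0.017 and 0.115 m and y of lens_c in the frame of rack between -0.008 and 0.008 m and height (world z) of lens_c below 0.004 m and angle between lens_c's own z axis and vertical below 0.15 rad))), for 0.2 s.
2. a second lens has followed it into the slot ((((x of lens_a in the frame of rack between 0.017 and 0.115 m and y of lens_a in the frame of rack between -0.008 and 0.008 m and height (world z) of lens_a below 0.004 m and angle between lens_a's own z axis and vertical below 0.15 rad) and (x of lens_b in the frame of rack between 0.017 and 0.115 m and y of lens_b in the frame of rack between -0.008 and 0.008 m and height (world z) of lens_b below 0.004 m and angle between lens_b's own z axis and vertical below 0.15 rad)) or ((x of lens_a in the frame of rack between 0.017 and 0.115 m and y of lens_a in the frame of rack between -0.008 and 0.008 m and height (world z) of lens_a below 0.004 m and angle between lens_a's own z axis and vertical below 0.15 rad) and (x of lens_c in the frame of rack between 0.017 and 0.115 m and y of lens_c in the frame of rack between -0.008 and 0.008 m and height (world z) of lens_c below 0.004 m and angle between lens_c's own z axis and vertical below 0.15 rad)) or ((x of lens_b in the frame of rack between 0.017 and 0.115 m and y of lens_b in the frame of rack between -0.008 and 0.008 m and height (world z) of lens_b below 0.004 m and angle between lens_b's own z axis and vertical below 0.15 rad) and (x of lens_c in the frame of rack between 0.017 and 0.115 m and y of lens_c in the frame of rack between -0.008 and 0.008 m and height (world z) of lens_c below 0.004 m and angle between lens_c's own z axis and vertical below 0.15 rad)))), for 0.2 s.
3. the third lens has followed (x of lens_a in the frame of rack between 0.017 and 0.115 m and y of lens_a in the frame of rack between -0.008 and 0.008 m and height (world z) of each of lens_a, lens_b, lens_c below 0.004 m and angle between each of lens_a, lens_b, lens_c's own z axis and vertical below 0.15 rad and x of lens_b in the frame of rack between 0.017 and 0.115 m and y of lens_b in the frame of rack between -0.008 and 0.008 m and x of lens_c in the frame of rack between 0.017 and 0.115 m and y of lens_c in the frame of rack between -0.008 and 0.008 m), for 0.2 s.
At the end, for the whole second after the job is handed in: All three lenses lie flat on the bench (tilt under 0.15 rad) inside the slot, at rest, each wholly past the gate (its centre at least 17 mm inside, within 8 mm of the slot's middle line) (all of step 3 and linear speed of each of lens_a, lens_b, lens_c below 0.01 m/s); the robot touches nothing.
It fails at once if a lens is lifted off the bench (more than 8 mm) or tipped (more than 0.4 rad) (height (world z) of any of lens_a, lens_b, lens_c above 0.008 m or angle between any of lens_a, lens_b, lens_c's own z axis and vertical above 0.4 rad).
It fails at once if the bulb is tipped (more than 0.5 rad) or moved (more than 20 mm) (angle between bulb's own z axis and vertical above 0.5 rad or distance of bulb from where it was at the start of the episode above 0.02 m).
It fails at once if the reflector bowl, the bezel ring or the dust cap is moved (more than 20 mm) (distance of any of reflector, bezel, cap from where it was at the start of the episode above 0.02 m).
It also fails if it takes over 72 s, if anything falls off the work surface, if the arm or the gripper's body presses on something with over 40 N, if the wrist force passes 120 N, or if a joint passes its speed limit or range.

### The arm

A 6-joint arm with a two-finger parallel gripper is mounted at the origin on the work surface. World frame = base frame: x ahead of the robot, y to its left, z up, the work surface at z = 0. Lengths are in mm, angles in rad, forces in N, time in s.
With the tool pointing down it reaches from about 350 to 1000 mm from the base axis. Payload 7.1 kg.
Tool frame: the origin (TCP) lies between the finger pads; the fingertips stand manip.tips_ahead ahead of it and the grasp point (between the pads) lies 8 mm behind it (manip.tips_ahead is the distance from the TCP to the fingertips, in mm); z points along the fingers, y is the line along which they close (so a half turn about z gives the same grasp; the last joint's range is limited). The gripper opens to 85 mm and grips with 20 to 120 N. Pads are 22 mm wide; open, the fingers measure 114 mm over their backs; the gripper's body (76 mm by 85 mm) begins 54 mm behind the grasp point. The pads swing forward as they close: fully open they stand 13 mm farther back than shut.
Start: joints at [-0.019, 0.423, 1.63, -0, 1.089, -0.019], TCP at [624.984, 0.026, 242.319] pointing down, gripper open.
Joint ranges: [-3, 3], [-0.9, 2.11], [0.09, 2.58], [-1.31, 4.45], [0.11, 2.69], [-2.54, 2.54]. Speed limits (rad/s): [2.39, 2.39, 3.01, 3.14, 3.14, 3.14].

### API

Orientations are given as [roll, pitch, yaw] about the fixed x, y, z axes, in that order (R = Rz(yaw) Ry(pitch) Rx(roll)).
In Python, from station import manip, cams, ticket, spotter gives the robot as it stands.
- The arm moves only by the shell command python3 -m jog 'ROWS'. ROWS is JSON, a list of rows, each an object with "twist": the turn, a rotation vector about the tool's x, y, z as a fraction of full scale, a list of three; "slide": the shift along the tool's x, y, z as a fraction of full scale, a list of three; "grip": the opening, from -1 (shut) to 1 (fully open). In form: [{"twist": [ax, ay, az], "slide": [dx, dy, dz], "grip": grip}, ...]. A call has 1 to 10 rows; each row is the pose to reach, as a shift and turn from the pose commanded when the call began, along the tool's axes at that moment, turning the shorter way round; what a row does not reach only later rows make up. Full scale, the value 1, is 25 cm for a shift and 2 pi rad for a turn. A row lasts 1/10 s, in which the tool goes at most 50 mm and 8.59 degrees, less where a joint would pass 70% of its speed; a pose out of reach is approached as far as the arm can. A call with a number of a shift or a turn outside -1 to 1 is refused whole. A call with a gripper value outside its range is refused whole. The fingers move at their own pace and stop on an object; the grip force is fixed at half the most. Time passes only in rows, so rows that repeat a pose let the fingers close. It gives the time, the measured TCP pose, the force, the opening and the grip force at its end, in the units of the state.
- manip.read_state(): the state, without advancing time (a new reading comes with each control period).
- cams.get_image(name): name is "scene" or "side" or "wrist"; returns a dict with "color" (384x512x3 uint8, red, green, blue), "range_z" (384x512 float32, mm along the optical axis (not along the pixel's ray), 0 where there is no reading), "K" (3x3 intrinsics, pixels), "k1" (the pictures are not rectified: a ray, as slopes to the right and down, at radius r is drawn at 1 + k1 r^2 times it, then the intrinsics apply), "R" (3x3) and "t" (3): a world point X has camera coordinates R X + t; the wrist camera has in their place "tool_from_camera" (4x4, takes a point from camera to tool coordinates, whose origin is the TCP and whose axes are the flange's). Camera axes: x right, y down, z forward; pixel columns grow to the right and rows downward; lengths in mm; the calibration is good to about 2 mm. A picture is of the moment at which its call begins: read the wrist's pose just before it.
- ticket.job_done(): hands the job in; it is judged then, once.
Trained networks look in a picture, given as the dict that the camera call returned (one of the last four; its "shot" number tells which), for a name from the list of things; names that differ only in an ending like _2 or _b are one class to them, and where a whole thing is asked for, a point or a joint stands for the part that bears it (a point fixed in the world has none). Each returns a list of dicts, best first, with "conf" (0 to 1); they miss things now and then, are a little off and sometimes report something else, mostly with a low value. They report only what shows in the picture. A call takes as long as a camera call. They do not tell look-alikes from the thing itself.
- spotter.boxes_of(target, picture): "location" ([x, y, z] in mm, in world coordinates, good to about 4 mm: the middle of the surface that is visible of it).
- spotter.landmark_of(target, picture): "location" ([x, y, z] in mm, in world coordinates, good to about 4 mm: a listed point, or the origin of a listed thing).
The state is a dict: "clock": time; "joint_pos": joint angles; "joint_velocities": joint speeds; "joint_efforts": joint torques, N m; "ee_pos": TCP position; "orientation": TCP orientation; "force": force on the tool from outside, world axes, zero at the start; "moment": the same for the moment, N m; "gripper_width": finger opening in mm; "finger_force": force on a finger pad.
Only numpy, scipy, OpenCV 4.12 (cv2) and the standard library are available. Lean on these libraries where they do the work, as an engineer would, in place of code of your own. Each camera call takes 0.05 s, during which the arm holds its last target. There are 200 camera calls.

## Working session

There is one attempt and no reset: what is moved stays moved. The work goes in short steps, Python scripts to look and compute and a shell command to move; the robot and the scene stay as the last step left them, time stands still between calls to the robot, and variables do not carry over. Pictures are saved under pics/ and viewed, at most 13 in all, crops included, and the job is handed in when it is done.

```bash
mkdir -p pics
cat > h.py <<'E'
import numpy as np, cv2
from station import manip, cams, ticket, spotter
def save(im,n): cv2.imwrite(f"pics/{n}.png", im["color"][:,:,::-1])
def look(im,names,f=spotter.landmark_of):
    for n in names:
        print(n,[(np.round(d["location"]).tolist(),round(d["conf"],2)) for d in f(n,im)][:6])
E
python3 - <<'E'
from h import *
print(manip.read_state(), manip.tips_ahead)
for c in ["scene","side"]:
    im=cams.get_image(c); save(im,c+"0"); print(c)
    if c=="scene": print(im["K"],im["R"],im["t"])
    look(im,["rack","funnel","slot_end","lens_a","bulb","cap","reflector","bezel"])
a=cv2.imread("pics/scene0.png");b=cv2.imread("pics/side0.png")
cv2.imwrite("pics/both.png",cv2.resize(a,(800,600),interpolation=cv2.INTER_CUBIC))
E
```

```text
{'clock': 0.0, 'joint_pos': array([-1.90216691e-02,  4.23877678e-01,  1.63065718e+00,  5.29848928e-06,
        1.08859646e+00, -1.89861819e-02]), 'joint_velocities': array([ 1.05955810e-03, -3.74502184e-04,  1.19702427e-03,  4.86547550e-05,
       -7.73345564e-04,  1.37516304e-04]), 'joint_efforts': array([ 6.87376578e-04, -5.57382560e+01, -2.81743366e+01,  7.52266601e-05,
        7.21184188e-03,  1.02962622e-05]), 'ee_pos': array([6.24488218e+02, 2.32736773e-02, 2.41535567e+02]), 'orientation': array([-3.14005436e+00, -3.39012780e-05,  1.57075835e+00]), 'force': array([0.48428812, 0.10044001, 0.45443583]), 'moment': array([-0.02617634, -0.01794918, -0.01973721]), 'finger_force': 0.0, 'gripper_width': 85.32285756406252} 11.0
scene
[[472.26541848   0.         258.88342952]
 [  0.         472.26541848 187.64375811]
 [  0.           0.           1.        ]] [[-0.71721143  0.69684841 -0.00317198]
 [ 0.39379229  0.40153575 -0.82685953]
 [-0.57492208 -0.5942822  -0.56239956]] [ 426.84832429 -222.4306927  1110.73380918]
rack [([550.0, 34.0, 1.0], 0.81)]
funnel [([625.0, -22.0, -2.0], 0.4)]
[... 175 characters left out ...]
20.0, -0.0], 0.62), ([644.0, -146.0, -1.0], 0.54)]
bulb [([689.0, 73.0, 3.0], 0.63)]
cap [([770.0, 20.0, 0.0], 0.65)]
reflector [([472.0, -61.0, 2.0], 0.73)]
bezel [([490.0, 147.0, 1.0], 0.86)]
side
rack [([549.0, 35.0, -2.0], 0.67)]
funnel []
slot_end [([423.0, 45.0, -6.0], 0.94), ([548.0, 34.0, -4.0], 0.34)]
lens_a [([726.0, -108.0, 1.0], 0.72), ([627.0, 81.0, -1.0], 0.68), ([675.0, -18.0, -3.0], 0.63), ([641.0, -143.0, 0.0], 0.63), ([581.0, -173.0, 0.0], 0.62), ([629.0, -24.0, -2.0], 0.6)]
bulb [([687.0, 73.0, 2.0], 0.7), ([422.0, 42.0, -4.0], 0.36)]
cap [([768.0, 23.0, -0.0], 0.73)]
reflector [([476.0, -62.0, 3.0], 0.83), ([631.0, -26.0, -0.0], 0.52)]
bezel [([492.0, 153.0, -0.0], 0.86)]
```

View pics/both.png

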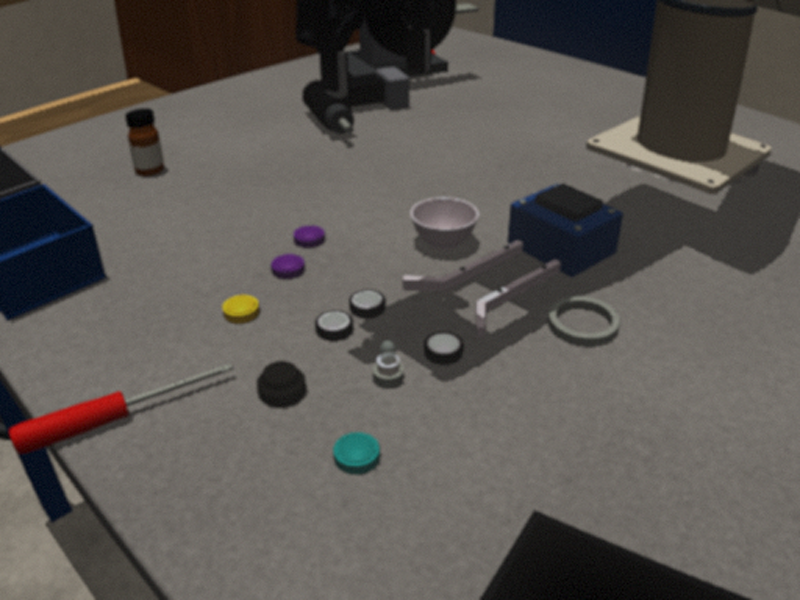

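The scene view shows the three silver lenses at about (367,302), (334,324) and (443,346). The bulb is at (388,365) and the rack mouth at (450,300). The purple, yellow and turquoise look-alikes lie elsewhere. I'll refine positions with the wrist camera.

```bash
cat >> h.py <<'E'
from scipy.spatial.transform import Rotation as Ro
def wrist(n):
    s=manip.read_state(); im=cams.get_image("wrist"); save(im,n)
    R=Ro.from_euler("xyz",s["orientation"]).as_matrix(); return s,im,R
def deproj(im,R,p,uv,z=None):
    """pixel -> world at height z (mm), or by depth"""
    K=im["K"];T=np.array(im["tool_from_camera"]);k=im["k1"]
    d=np.array([(uv[0]-K[0][2])/K[0][0],(uv[1]-K[1][2])/K[1][1]]);q=d.copy()
    for _ in range(20): q=d/(1+k*(q@q))
    ray=R@T[:3,:3]@np.array([q[0],q[1],1]); o=p+R@T[:3,3]
    return o+ray*((z-o[2])/ray[2])
E
python3 - <<'E'
from h import *
s,im,R=wrist("w0")
look(im,["rack","funnel","slot_end","lens_a","bulb","cap","reflector"])
E
```

```text
rack []
funnel []
slot_end [([420.0, 40.0, 4.0], 0.87)]
lens_a [([631.0, -24.0, 2.0], 0.82), ([722.0, -108.0, 3.0], 0.75), ([619.0, 81.0, 2.0], 0.69), ([674.0, -19.0, 2.0], 0.65), ([643.0, -142.0, 0.0], 0.59), ([770.0, 129.0, -3.0], 0.57)]
bulb [([687.0, 71.0, -2.0], 0.71)]
cap [([768.0, 20.0, 1.0], 0.66)]
reflector [([475.0, -57.0, 3.0], 0.98)]
```

View pics/w0.png

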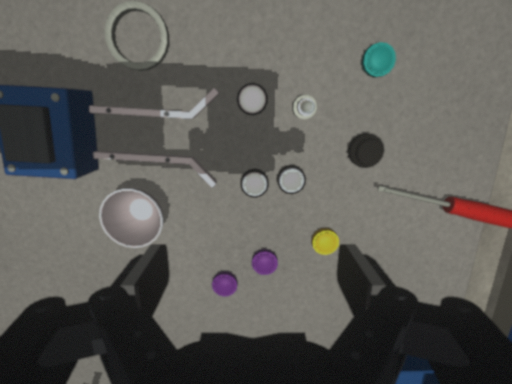

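Clear top view: the gate corners are near (190,115) and (192,161), and the rails start at (92,109) and (96,155). Lenses are at (252,99), (254,183) and (291,180), with the bulb at (305,106).

Run:
```python
from h import *
s,im,R=wrist("w1"); p=s["ee_pos"]
g=cv2.cvtColor(im["color"],cv2.COLOR_RGB2GRAY)
P={n:deproj(im,R,p,uv,z)[:2] for n,uv,z in [("ru0",(94,109),14),("ru1",(190,115),14),("rl0",(96,155),14),("rl1",(190,161),14),("l1",(254,183),11),("l2",(291,180),11),("l3",(252,99),11),("bulb",(305,105),20),("cap",(366,150),24)]}
for k,v in P.items(): print(k,v.round(1))
print(np.degrees(np.arctan2(*(P["ru0"]-P["ru1"])[::-1])),np.degrees(np.arctan2(*(P["rl0"]-P["rl1"])[::-1])))
# circles
c=cv2.HoughCircles(cv2.medianBlur(g,3),cv2.HOUGH_GRADIENT,1,20,param1=100,param2=15,minRadius=10,maxRadius=20)
print(c[0].round(1) if c is not None else None)
cv2.imwrite("pics/w1c.png",cv2.resize(cv2.convertScaleAbs(im["color"][70:210,60:340,::-1],alpha=1.6),None,fx=2.85,fy=2.85,interpolation=cv2.INTER_CUBIC))
```

```text
ru0 [433.5  70.7]
ru1 [549.1  63. ]
rl0 [427.3  15. ]
rl1 [545.6   6.9]
l1 [626.3 -22.8]
l2 [674.2 -18.8]
l3 [623.9  81.2]
bulb [686.1  74.3]
cap [762.4  22. ]
176.1677441686585 176.0863964190723
[[365.5 149.5  18. ]
 [291.5 180.5  12.2]
 [264.5 261.5  13.2]
 [224.5 282.5  12.5]
 [252.5  98.5  13.8]
 [254.5 183.5  12.2]
 [325.5 243.5  13.4]
 [141.5 209.5  10.5]
 [131.5  27.5  19.4]
 [304.5 106.5  11.3]
 [375.5  62.5  15.5]
 [118.5 211.5  19.4]]
```

View pics/w1c.png

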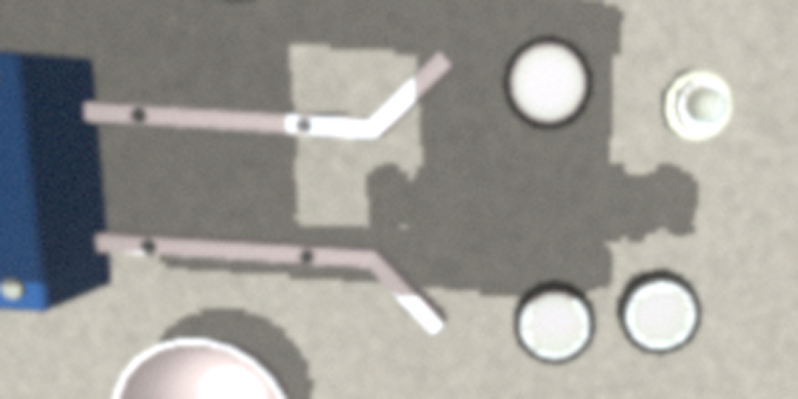

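```bash
python3 -m jog '[{"twist":[0,0,0.0107],"slide":[-0.124,0,0.2],"grip":-0.76},{"twist":[0,0,0.0107],"slide":[-0.248,0,0.3],"grip":-0.76},{"twist":[0,0,0.0107],"slide":[-0.248,0,0.45],"grip":-0.76},{"twist":[0,0,0.0107],"slide":[-0.248,0,0.6],"grip":-0.76},{"twist":[0,0,0.0107],"slide":[-0.248,0,0.7],"grip":-0.76},{"twist":[0,0,0.0107],"slide":[-0.248,0,0.76],"grip":-0.76},{"twist":[0,0,0.0107],"slide":[-0.248,0,0.76],"grip":-0.76}]'
python3 - <<'E'
from h import *
print(manip.tips_ahead)
s,im,R=wrist("w2"); print(s["ee_pos"],s["orientation"],s["gripper_width"])
m=im["range_z"]
E
```

```text
clock: 2.05
ee_pos: [623.7, -61.8, 50.4]
orientation: [-3.138, -0.0, 1.504]
force: [-0.6, -0.2, -0.4]
gripper_width: 10.0
finger_force: 0.0
11.0
[623.72320488 -61.79074757  50.38379503] [-3.13799903e+00 -1.81410380e-04  1.50360814e+00] 10.024973391990486
```

View pics/w2.png

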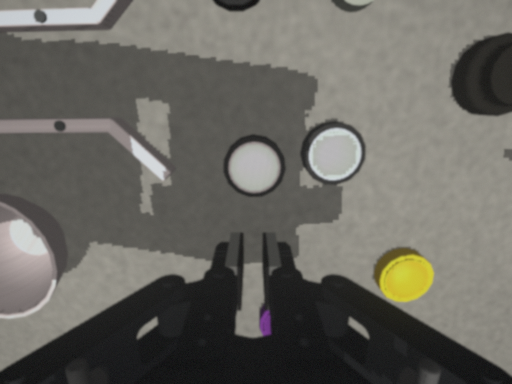

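The lens at (254,165) is centred ahead of the nearly shut tips at (229–276,235). I'll go down in two stages and watch the force.

```bash
python3 -m jog '[{"twist":[0,0,0],"slide":[0,0,0.04],"grip":-0.76},{"twist":[0,0,0],"slide":[0,0,0.08],"grip":-0.76},{"twist":[0,0,0],"slide":[0,0,0.1],"grip":-0.76},{"twist":[0,0,0],"slide":[0,0,0.1],"grip":-0.76}]'
python3 -m jog '[{"twist":[0,0,0],"slide":[0,0,0.02],"grip":-0.76},{"twist":[0,0,0],"slide":[0,0,0.036],"grip":-0.76},{"twist":[0,0,0],"slide":[0,0,0.036],"grip":-0.76}]'
python3 - <<'E'
from h import *
s,im,R=wrist("w3"); print(s["ee_pos"],s["force"])
look(im,["lens_a"])
K=im["K"];T=np.array(im["tool_from_camera"])
d=im["range_z"]; 
for r in (225,230,235,240,250): print(r,d[r,225:285:4].round())
i=cams.get_image("side"); save(i,"s1"); cv2.imwrite("pics/s1c.png",cv2.resize(i["color"][100:340,150:450,::-1],None,fx=2.5,fy=2.5))
E
```

```text
clock: 2.5
ee_pos: [624.5, -61.9, 26.7]
orientation: [-3.141, -0.0, 1.504]
force: [1.0, 0.9, -0.1]
gripper_width: 9.9
finger_force: 0.0
clock: 2.8
ee_pos: [624.6, -61.9, 17.8]
orientation: [-3.141, -0.0, 1.504]
force: [-0.2, 0.4, 0.7]
gripper_width: 10.1
finger_force: 0.0
[624.62702529 -61.93072216  17.78103525] [-0.23331013  0.37692934  0.70141441]
lens_a [([721.0, -106.0, 2.0], 0.79), ([674.0, -21.0, 3.0], 0.75), ([631.0, -24.0, 2.0], 0.69)]
225 [161. 161. 161. 162. 162. 162. 161. 161. 162.   0. 162. 161. 161. 162.
 162.]
230 [162. 162. 162. 163. 163. 163. 162. 162. 163. 163. 163. 162. 163. 162.
 163.]
235 [162. 164. 149. 148. 147. 162. 164. 164. 163. 163. 148. 148. 147. 164.
 163.]
240 [165. 141. 142. 143. 142. 164. 165. 164. 164. 163. 142. 143. 143. 165.
 164.]
250 [141. 133. 132. 133. 132. 166. 166. 166. 166. 166. 134. 133. 133. 132.
 141.]
```

View pics/s1c.png

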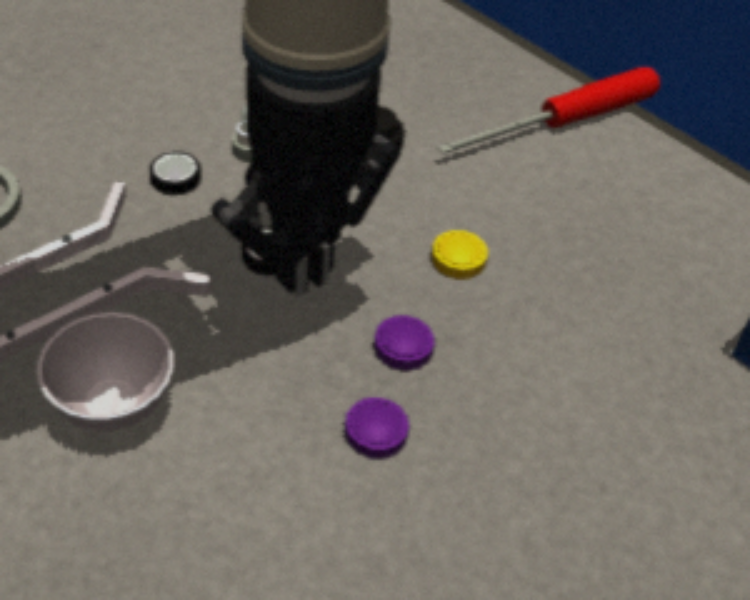

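```bash
python3 -m jog '[{"twist":[0,0,0],"slide":[0.025,0,0.006],"grip":-0.76},{"twist":[0,0,0],"slide":[0.05,0,0.006],"grip":-0.76},{"twist":[0,0,0],"slide":[0.075,0,0.006],"grip":-0.76},{"twist":[0,0,0],"slide":[0.1,0,0.006],"grip":-0.76},{"twist":[0,0,0],"slide":[0.125,0,0.006],"grip":-0.76},{"twist":[0,0,0],"slide":[0.15,0,0.006],"grip":-0.76},{"twist":[0,0,0],"slide":[0.175,0,0.006],"grip":-0.76},{"twist":[0,0,0],"slide":[0.2,0,0.006],"grip":-0.76},{"twist":[0,0,0],"slide":[0.225,0,0.006],"grip":-0.76},{"twist":[0,0,0],"slide":[0.25,0,0.006],"grip":-0.76}]'
python3 - <<'E'
from h import *
s,im,R=wrist("w4"); print(s["ee_pos"],s["force"])
look(im,["lens_a","bulb"])
E
```

```text
clock: 3.95
ee_pos: [629.2, 0.9, 16.8]
orientation: [3.142, 0.0, 1.504]
force: [-1.0, 0.5, -0.4]
gripper_width: 10.2
finger_force: 0.1
[629.22569547   0.87268806  16.81822921] [-1.04613166  0.47167693 -0.42270451]
lens_a [([635.0, 28.0, 0.0], 0.97), ([675.0, -18.0, 1.0], 0.62), ([619.0, 82.0, -3.0], 0.56)]
bulb [([688.0, 72.0, -2.0], 0.7)]
```

View pics/w4.png

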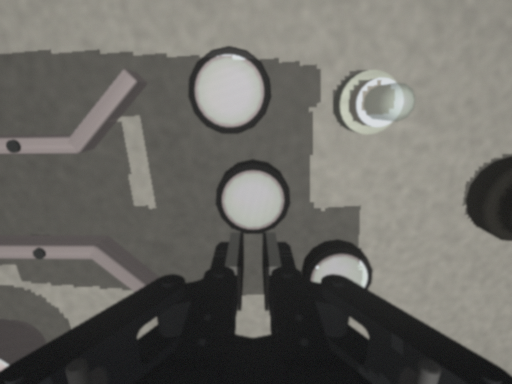

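The first lens sits on the middle line at (254,198), in front of both tips. Next I lift, turn 90° and go behind it.

```bash
python3 -m jog '[{"twist":[0,0,0],"slide":[-0.016,0,0],"grip":-0.76},{"twist":[0,0,0],"slide":[-0.016,0,-0.16],"grip":-0.76},{"twist":[0,0,-0.023],"slide":[0.02,0.05,-0.18],"grip":-0.76},{"twist":[0,0,-0.046],"slide":[0.06,0.1,-0.18],"grip":-0.76},{"twist":[0,0,-0.069],"slide":[0.116,0.152,-0.18],"grip":-0.76},{"twist":[0,0,-0.092],"slide":[0.116,0.152,-0.18],"grip":-0.76},{"twist":[0,0,-0.115],"slide":[0.116,0.152,-0.18],"grip":-0.76},{"twist":[0,0,-0.138],"slide":[0.116,0.152,-0.18],"grip":-0.76},{"twist":[0,0,-0.161],"slide":[0.116,0.152,-0.18],"grip":-0.76},{"twist":[0,0,-0.184],"slide":[0.116,0.152,-0.18],"grip":-0.76}]'
python3 -m jog '[{"twist":[0,0,-0.023],"slide":[0,0,0],"grip":-0.76},{"twist":[0,0,-0.046],"slide":[0,0,0],"grip":-0.76},{"twist":[0,0,-0.066],"slide":[0,0,0],"grip":-0.76},{"twist":[0,0,-0.066],"slide":[0,0,0.06],"grip":-0.76},{"twist":[0,0,-0.066],"slide":[0,0,0.06],"grip":-0.76}]'
python3 - <<'E'
from h import *
s,im,R=wrist("w5"); print(s["ee_pos"],s["orientation"],s["joint_pos"])
look(im,["lens_a","rack","funnel","slot_end","bulb"])
E
```

```text
clock: 5.1
ee_pos: [669.0, 26.1, 61.7]
orientation: [-3.141, -0.0, 2.665]
force: [-0.5, -0.2, -0.5]
gripper_width: 10.2
finger_force: 0.0
clock: 5.6
ee_pos: [667.4, 26.3, 44.5]
orientation: [-3.141, -0.004, 3.071]
force: [-0.9, -0.2, 0.6]
gripper_width: 10.4
finger_force: 0.0
[667.42392004  26.2963164   44.47477274] [-3.14123899 -0.00352816  3.07054932] [ 2.15737117e-02  7.35436439e-01  1.61319614e+00 -3.61611366e-05
  7.96505815e-01 -1.47815457e+00]
lens_a [([620.0, 80.0, 1.0], 0.87), ([675.0, -22.0, 2.0], 0.84), ([724.0, -109.0, 0.0], 0.75)]
rack []
funnel []
slot_end []
bulb [([689.0, 71.0, -4.0], 0.75)]
```

View pics/w5.png

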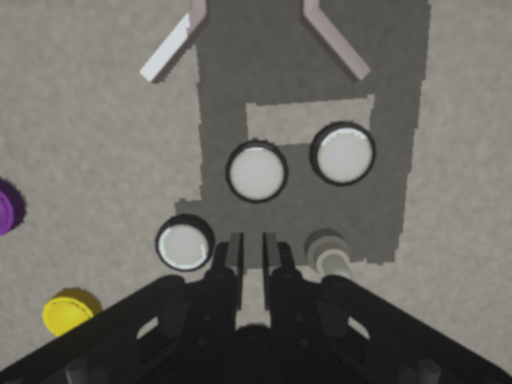

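Lens 1 at (257,172) lines up with the tips (254) and with the gate centre (255). I'll go down and push it in.

```bash
python3 -m jog '[{"twist":[0,0,0],"slide":[0,0,0.05],"grip":-0.76},{"twist":[0,0,0],"slide":[0,0,0.1],"grip":-0.76},{"twist":[0,0,0],"slide":[0,0,0.112],"grip":-0.76},{"twist":[0,0,0],"slide":[0,0,0.112],"grip":-0.76}]'
python3 -m jog '[{"twist":[0,0,0],"slide":[0.03,0,0],"grip":-0.76},{"twist":[0,0,0],"slide":[0.06,0,0],"grip":-0.76},{"twist":[0,0,0],"slide":[0.09,0,0],"grip":-0.76},{"twist":[0,0,0],"slide":[0.12,0,0],"grip":-0.76},{"twist":[0,0,0],"slide":[0.15,0,0],"grip":-0.76},{"twist":[0,0,0],"slide":[0.18,0,0],"grip":-0.76},{"twist":[0,0,0],"slide":[0.21,0,0],"grip":-0.76},{"twist":[0,0,0],"slide":[0.24,0,0],"grip":-0.76},{"twist":[0,0,0],"slide":[0.27,0,0],"grip":-0.76},{"twist":[0,0,0],"slide":[0.3,0,0],"grip":-0.76}]'
python3 -m jog '[{"twist":[0,0,0],"slide":[0.024,0,0],"grip":-0.76},{"twist":[0,0,0],"slide":[0.048,0,0],"grip":-0.76},{"twist":[0,0,0],"slide":[0.072,0,0],"grip":-0.76},{"twist":[0,0,0],"slide":[0.096,0,0],"grip":-0.76},{"twist":[0,0,0],"slide":[0.12,0,0],"grip":-0.76},{"twist":[0,0,0],"slide":[0.14,0,0],"grip":-0.76},{"twist":[0,0,0],"slide":[0.14,0,0],"grip":-0.76}]'
python3 - <<'E'
from h import *
s,im,R=wrist("w6"); print(s["ee_pos"],s["orientation"],s["force"])
look(im,["lens_a","rack","slot_end","bulb"])
E
```

```text
clock: 6.3
ee_pos: [668.1, 26.8, 17.3]
orientation: [-3.141, -0.002, 3.074]
force: [-0.6, 0.5, 0.8]
gripper_width: 10.1
finger_force: 0.0
clock: 7.3
ee_pos: [593.6, 31.9, 18.9]
orientation: [3.142, 0.0, 3.074]
force: [0.4, 0.2, -0.0]
gripper_width: 10.0
finger_force: 0.1
clock: 8.0
ee_pos: [558.3, 34.2, 18.7]
orientation: [-3.142, -0.001, 3.074]
force: [-1.4, -0.5, 0.1]
gripper_width: 9.8
finger_force: 0.0
[558.34556818  34.18375351  18.71715642] [-3.14150511e+00 -1.01137846e-03  3.07441886e+00] [-1.4006593  -0.48624951  0.06338083]
lens_a [([642.0, -142.0, -0.0], 0.9), ([531.0, 36.0, -0.0], 0.78), ([474.0, -56.0, 4.0], 0.53)]
rack []
slot_end []
bulb []
```

View pics/w6.png

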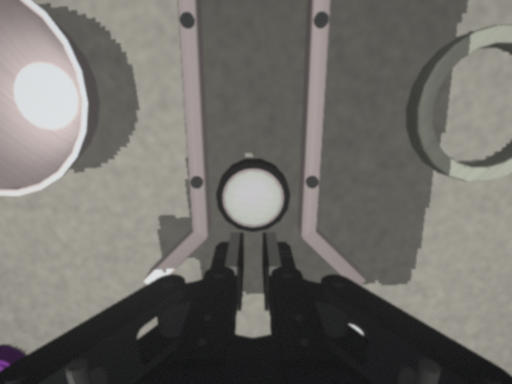

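Lens 1 is between the rails at (253,197), just past the gate. I'll push it a little farther, back off, then go to lens 3 for a diagonal push.

```bash
python3 -m jog '[{"twist":[0,0,0],"slide":[0.016,0,0],"grip":-0.76},{"twist":[0,0,0],"slide":[0.02,0,0],"grip":-0.76},{"twist":[0,0,0],"slide":[-0.02,0,0],"grip":-0.76},{"twist":[0,0,0],"slide":[-0.02,0,-0.2],"grip":-0.76},{"twist":[0,0,-0.023],"slide":[-0.15,0.1,-0.24],"grip":-0.76},{"twist":[0,0,-0.046],"slide":[-0.3,0.2,-0.24],"grip":-0.76},{"twist":[0,0,-0.069],"slide":[-0.359,0.304,-0.24],"grip":-0.76},{"twist":[0,0,-0.092],"slide":[-0.359,0.304,-0.24],"grip":-0.76},{"twist":[0,0,-0.115],"slide":[-0.359,0.304,-0.2],"grip":-0.76},{"twist":[0,0,-0.125],"slide":[-0.359,0.304,-0.12],"grip":-0.76}]'
python3 -m jog '[{"twist":[0,0,0],"slide":[0,0,0],"grip":-0.76},{"twist":[0,0,0],"slide":[0,0,0],"grip":-0.76}]'
python3 - <<'E'
from h import *
s,im,R=wrist("w7"); print(s["ee_pos"],s["orientation"],s["force"])
look(im,["lens_a","rack","slot_end","bulb"])
E
```

```text
clock: 9.25
ee_pos: [656.2, 104.5, 50.0]
orientation: [-3.139, 0.003, -2.418]
force: [0.6, -0.7, -0.9]
gripper_width: 10.0
finger_force: 0.0
clock: 9.45
ee_pos: [654.1, 103.9, 48.6]
orientation: [3.141, -0.001, -2.425]
force: [0.8, 0.3, -0.0]
gripper_width: 10.2
finger_force: 0.0
[654.0834472  103.89053824  48.64282118] [ 3.14117963e+00 -6.51372230e-04 -2.42537384e+00] [ 0.75683367  0.31986888 -0.00777221]
lens_a [([622.0, 83.0, 0.0], 0.74), ([676.0, -21.0, 2.0], 0.66)]
rack []
slot_end []
bulb [([688.0, 72.0, -1.0], 0.97)]
```

View pics/w7.png

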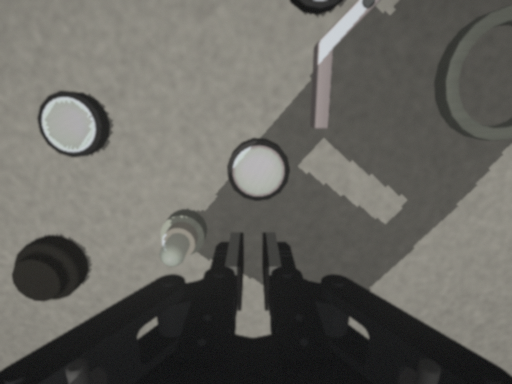

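Run:
```python
from h import *
s,im,R=wrist("w8"); K=im["K"];T=np.array(im["tool_from_camera"]);d=im["range_z"]
v,u=np.mgrid[:384,:512]; X=np.stack([(u-K[0][2])/K[0][0]*d,(v-K[1][2])/K[1][1]*d,d],-1)@T[:3,:3].T+T[:3,3]
ok=(d>0)&(abs(X[...,0])<30)&(abs(X[...,1])<75)
for a in range(-60,20,10):
    m=ok&(X[...,2]>=a)&(X[...,2]<a+10)&(v>225)
    if m.any(): print(a,np.percentile(X[m][:,1],[1,99]).round(),np.percentile(X[m][:,0],[1,99]).round(),m.sum())
```

```text
-60 [-48.  48.] [-9. 18.] 5326
-50 [-41.  42.] [-9. 14.] 5883
-40 [-36.  36.] [-7. 15.] 2099
-30 [-18.  17.] [-10.  13.] 851
-20 [-18.  18.] [-1. 13.] 666
-10 [-18.  18.] [-8. 12.] 598
0 [-49.  17.] [-9. 12.] 525
10 [-51.   5.] [-9.  7.] 359
```

```bash
python3 -m jog '[{"twist":[0,0,0],"slide":[0,0.006,0.05],"grip":-0.76},{"twist":[0,0,0],"slide":[0,0.006,0.1],"grip":-0.76},{"twist":[0,0,0],"slide":[0,0.006,0.124],"grip":-0.76},{"twist":[0,0,0],"slide":[0,0.006,0.124],"grip":-0.76}]'
python3 -m jog '[{"twist":[0,0,0],"slide":[0.025,0,0],"grip":-0.76},{"twist":[0,0,0],"slide":[0.05,0,0],"grip":-0.76},{"twist":[0,0,0],"slide":[0.075,0,0],"grip":-0.76},{"twist":[0,0,0],"slide":[0.1,0,0],"grip":-0.76},{"twist":[0,0,0],"slide":[0.125,0,0],"grip":-0.76},{"twist":[0,0,0],"slide":[0.15,0,0],"grip":-0.76},{"twist":[0,0,0],"slide":[0.175,0,0],"grip":-0.76},{"twist":[0,0,0],"slide":[0.2,0,0],"grip":-0.76},{"twist":[0,0,0],"slide":[0.225,0,0],"grip":-0.76},{"twist":[0,0,0],"slide":[0.25,0,0],"grip":-0.76}]'
python3 -m jog '[{"twist":[0,0,0],"slide":[0.02,0,0],"grip":-0.76},{"twist":[0,0,0],"slide":[0.04,0,0],"grip":-0.76},{"twist":[0,0,0],"slide":[0.06,0,0],"grip":-0.76},{"twist":[0,0,0],"slide":[0.06,0,0],"grip":-0.76}]'
python3 - <<'E'
from h import *
s,im,R=wrist("w9"); print(s["ee_pos"],s["orientation"],s["force"])
look(im,["lens_a","bulb"])
E
```

```text
clock: 10.15
ee_pos: [651.7, 104.9, 15.9]
orientation: [3.14, -0.003, -2.423]
force: [-0.5, 0.3, 0.1]
gripper_width: 10.3
finger_force: 0.0
clock: 11.15
ee_pos: [605.5, 63.6, 17.8]
orientation: [-3.142, 0.0, -2.423]
force: [-0.2, 0.2, 0.4]
gripper_width: 10.3
finger_force: 0.1
clock: 11.55
ee_pos: [593.9, 53.7, 17.7]
orientation: [3.141, -0.001, -2.424]
force: [0.6, 0.4, 0.8]
gripper_width: 10.2
finger_force: 0.0
[593.90289632  53.67315035  17.70522029] [ 3.14113074e+00 -6.97875996e-04 -2.42370983e+00] [0.61581322 0.40749285 0.81946442]
lens_a [([676.0, -21.0, 0.0], 0.9), ([569.0, 33.0, 3.0], 0.81), ([529.0, 35.0, 1.0], 0.56)]
bulb []
```

View pics/w9.png

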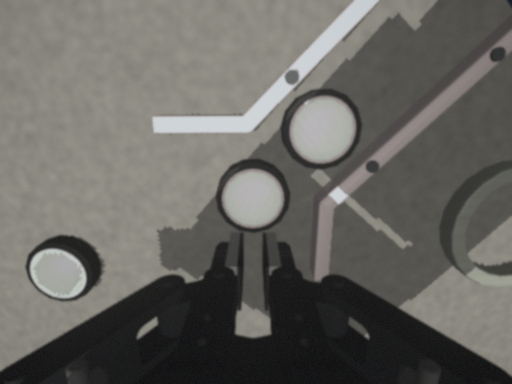

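Lens 3 lies before the gate at (253,196), and lens 1 is in the slot at (321,128). I'll go behind lens 3 and push along the slot.

```bash
python3 -m jog '[{"twist":[0,0,0],"slide":[-0.02,0,0],"grip":-0.76},{"twist":[0,0,0],"slide":[-0.02,0,-0.12],"grip":-0.76},{"twist":[0,0,0.023],"slide":[0.014,-0.107,-0.12],"grip":-0.76},{"twist":[0,0,0.046],"slide":[0.014,-0.107,-0.12],"grip":-0.76},{"twist":[0,0,0.069],"slide":[0.014,-0.107,-0.12],"grip":-0.76},{"twist":[0,0,0.092],"slide":[0.014,-0.107,-0.12],"grip":-0.76},{"twist":[0,0,0.115],"slide":[0.014,-0.107,-0.12],"grip":-0.76},{"twist":[0,0,0.125],"slide":[0.014,-0.107,-0.12],"grip":-0.76},{"twist":[0,0,0.125],"slide":[0.014,-0.107,-0.12],"grip":-0.76}]'
python3 - <<'E'
from h import *
s,im,R=wrist("w10"); print(s["ee_pos"],s["orientation"],s["force"])
look(im,["lens_a","bulb"])
g=cv2.cvtColor(im["color"],cv2.COLOR_RGB2GRAY)
c=cv2.HoughCircles(cv2.medianBlur(g,3),cv2.HOUGH_GRADIENT,1,20,param1=100,param2=15,minRadius=20,maxRadius=40)
for q in c[0][:6]: print(q.round(1),deproj(im,R,s["ee_pos"],q[:2],11).round(1))
E
```

```text
clock: 12.6
ee_pos: [610.0, 32.0, 47.8]
orientation: [3.142, 0.0, 3.074]
force: [-1.1, 0.6, -0.3]
gripper_width: 10.4
finger_force: 0.0
[609.98919341  31.97719608  47.83599771] [3.14151433e+00 3.38698530e-04 3.07414504e+00] [-1.13369457  0.55853317 -0.28365242]
lens_a [([640.0, -142.0, -0.0], 0.87), ([570.0, 32.0, 1.0], 0.85), ([528.0, 39.0, 2.0], 0.62)]
bulb []
[251.5 167.5  30.9] [570.1  33.4  11. ]
[250.5  85.5  33.8] [524.4  36.1  11. ]
[63.5  1.5 27.9] [476.2 -57.2  11. ]
[  4.5 290.5  28.6] [ 645.1 -144.6   11. ]
[171.5 303.5  29.1] [662.3 -28.8  11. ]
[432.5  33.5  39.4] [504.5 134.   11. ]
```

```bash
python3 -m jog '[{"twist":[0,0,0],"slide":[0,0,0.05],"grip":-0.76},{"twist":[0,0,0],"slide":[0,0,0.1],"grip":-0.76},{"twist":[0,0,0],"slide":[0,0,0.12],"grip":-0.76},{"twist":[0,0,0],"slide":[0,0,0.12],"grip":-0.76}]'
python3 -m jog '[{"twist":[0,0,0],"slide":[0.025,0,0],"grip":-0.76},{"twist":[0,0,0],"slide":[0.05,0,0],"grip":-0.76},{"twist":[0,0,0],"slide":[0.075,0,0],"grip":-0.76},{"twist":[0,0,0],"slide":[0.1,0,0],"grip":-0.76},{"twist":[0,0,0],"slide":[0.125,0,0],"grip":-0.76},{"twist":[0,0,0],"slide":[0.15,0,0],"grip":-0.76},{"twist":[0,0,0],"slide":[0.175,0,0],"grip":-0.76},{"twist":[0,0,0],"slide":[0.2,0,0],"grip":-0.76},{"twist":[0,0,0],"slide":[0.225,0,0],"grip":-0.76},{"twist":[0,0,0],"slide":[0.225,0,0],"grip":-0.76}]'
python3 - <<'E'
from h import *
s,im,R=wrist("w11"); print(s["ee_pos"],s["orientation"],s["force"])
look(im,["lens_a","bulb"])
E
```

```text
clock: 13.15
ee_pos: [608.4, 31.6, 16.1]
orientation: [-3.141, -0.003, 3.075]
force: [-0.9, -0.3, -0.4]
gripper_width: 10.3
finger_force: 0.0
clock: 14.15
ee_pos: [552.2, 35.5, 17.7]
orientation: [-3.141, -0.001, 3.074]
force: [0.9, 0.4, -0.2]
gripper_width: 10.1
finger_force: 0.0
[552.21680304  35.45470903  17.69091074] [-3.14143665e+00 -1.36340623e-03  3.07445299e+00] [ 0.91183273  0.44416229 -0.21643881]
lens_a [([520.0, 37.0, 2.0], 0.9), ([488.0, 37.0, 1.0], 0.81), ([645.0, -140.0, -0.0], 0.47)]
bulb []
```

View pics/w11.png

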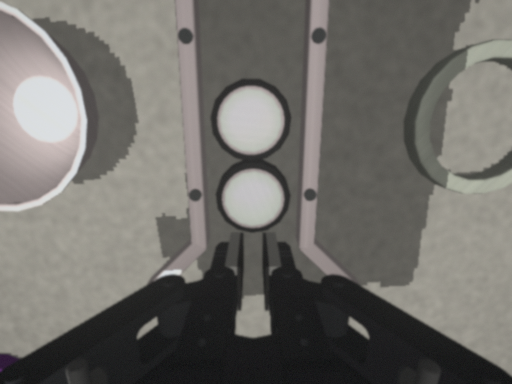

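Two lenses are in the slot at (251,120) and (253,197). Now lens 2, with the mirrored diagonal push.

```bash
python3 -m jog '[{"twist":[0,0,0],"slide":[-0.02,0,0],"grip":-0.76},{"twist":[0,0,0],"slide":[-0.02,0,-0.2],"grip":-0.76},{"twist":[0,0,0.023],"slide":[-0.15,-0.1,-0.24],"grip":-0.76},{"twist":[0,0,0.046],"slide":[-0.3,-0.2,-0.24],"grip":-0.76},{"twist":[0,0,0.069],"slide":[-0.45,-0.289,-0.24],"grip":-0.76},{"twist":[0,0,0.092],"slide":[-0.609,-0.289,-0.24],"grip":-0.76},{"twist":[0,0,0.115],"slide":[-0.609,-0.289,-0.24],"grip":-0.76},{"twist":[0,0,0.125],"slide":[-0.609,-0.289,-0.12],"grip":-0.76},{"twist":[0,0,0.125],"slide":[-0.609,-0.289,-0.12],"grip":-0.76},{"twist":[0,0,0.125],"slide":[-0.609,-0.289,-0.12],"grip":-0.76}]'
python3 - <<'E'
from h import *
s,im,R=wrist("w12"); print(s["ee_pos"],s["orientation"],s["force"])
look(im,["lens_a","bulb"])
g=cv2.cvtColor(im["color"],cv2.COLOR_RGB2GRAY)
c=cv2.HoughCircles(cv2.medianBlur(g,3),cv2.HOUGH_GRADIENT,1,20,param1=100,param2=15,minRadius=20,maxRadius=40)
for q in c[0][:6]: print(q.round(1),deproj(im,R,s["ee_pos"],q[:2],11).round(1))
E
```

```text
clock: 15.3
ee_pos: [699.9, -46.9, 47.2]
orientation: [-3.14, -0.002, 2.291]
force: [-0.0, 0.4, -0.6]
gripper_width: 10.3
finger_force: 0.0
[699.90267366 -46.86060915  47.17013776] [-3.14012272e+00 -1.51572883e-03  2.29085205e+00] [-0.00599831  0.37530561 -0.57383253]
lens_a [([674.0, -19.0, 3.0], 0.67), ([725.0, -106.0, 6.0], 0.66), ([643.0, -141.0, -2.0], 0.55)]
bulb [([689.0, 72.0, 0.0], 0.59)]
[ 99.5 266.5  28.8] [ 640.5 -135.2   11. ]
[403.5 218.5  37.7] [765.9  20.2  11. ]
[252.5 170.5  26.3] [674.3 -19.2  11. ]
[376.5  63.5  26. ] [685.7  69.1  11. ]
[397.5  58.5  25. ] [692.4  78.4  11. ]
[  7.5 251.5  24.3] [ 588.1 -166.9   11. ]
```

```bash
python3 -m jog '[{"twist":[0,0,0],"slide":[0,0,0.05],"grip":-0.76},{"twist":[0,0,0],"slide":[0,0,0.1],"grip":-0.76},{"twist":[0,0,0],"slide":[0,0,0.12],"grip":-0.76},{"twist":[0,0,0],"slide":[0,0,0.12],"grip":-0.76}]'
python3 -m jog '[{"twist":[0,0,0],"slide":[0.025,0,0],"grip":-0.76},{"twist":[0,0,0],"slide":[0.05,0,0],"grip":-0.76},{"twist":[0,0,0],"slide":[0.075,0,0],"grip":-0.76},{"twist":[0,0,0],"slide":[0.1,0,0],"grip":-0.76},{"twist":[0,0,0],"slide":[0.125,0,0],"grip":-0.76},{"twist":[0,0,0],"slide":[0.15,0,0],"grip":-0.76},{"twist":[0,0,0],"slide":[0.175,0,0],"grip":-0.76},{"twist":[0,0,0],"slide":[0.2,0,0],"grip":-0.76},{"twist":[0,0,0],"slide":[0.225,0,0],"grip":-0.76},{"twist":[0,0,0],"slide":[0.25,0,0],"grip":-0.76}]'
python3 -m jog '[{"twist":[0,0,0],"slide":[0.02,0,0],"grip":-0.76},{"twist":[0,0,0],"slide":[0.042,0,0],"grip":-0.76},{"twist":[0,0,0],"slide":[0.042,0,0],"grip":-0.76},{"twist":[0,0,0],"slide":[0.042,0,0],"grip":-0.76}]'
python3 - <<'E'
from h import *
s,im,R=wrist("w13"); print(s["ee_pos"],s["orientation"],s["force"])
g=cv2.cvtColor(im["color"],cv2.COLOR_RGB2GRAY)
look(im,["lens_a","bulb"])
c=cv2.HoughCircles(cv2.medianBlur(g,3),cv2.HOUGH_GRADIENT,1,20,param1=100,param2=15,minRadius=20,maxRadius=45)
for q in c[0][:6]: print(q.round(1),deproj(im,R,s["ee_pos"],q[:2],11).round(1))
E
```

```text
clock: 15.85
ee_pos: [699.3, -46.8, 16.1]
orientation: [-3.14, -0.002, 2.289]
force: [0.1, 0.2, -0.8]
gripper_width: 10.2
finger_force: 0.0
clock: 16.85
ee_pos: [659.1, 0.6, 17.8]
orientation: [3.142, 0.0, 2.289]
force: [0.8, -0.3, 0.4]
gripper_width: 10.1
finger_force: 0.1
clock: 17.25
ee_pos: [652.4, 8.2, 17.8]
orientation: [-3.142, 0.0, 2.289]
force: [-0.3, 0.5, -0.4]
gripper_width: 10.2
finger_force: 0.0
[652.44442643   8.15741162  17.81742123] [-3.14154920e+00  5.04806492e-06  2.28914905e+00] [-0.25422293  0.48880038 -0.36386544]
lens_a [([632.0, 30.0, 3.0], 0.79), ([519.0, 39.0, 0.0], 0.69)]
bulb [([688.0, 72.0, -3.0], 0.9)]
[252.5 193.5  36.5] [630.4  31.9  11. ]
[70.5 30.5 37.2] [522.3  35.8  11. ]
[390.5 208.5  28.8] [689.   72.3  11. ]
[269.5 263.5  26.6] [663.5   8.   11. ]
```

```bash
python3 -m jog '[{"twist":[0,0,0],"slide":[-0.02,0,0],"grip":-0.76},{"twist":[0,0,0],"slide":[-0.02,0,-0.15],"grip":-0.76},{"twist":[0,0,-0.023],"slide":[0.012,0.1,-0.15],"grip":-0.76},{"twist":[0,0,-0.046],"slide":[0.012,0.1,-0.15],"grip":-0.76},{"twist":[0,0,-0.069],"slide":[0.012,0.1,-0.15],"grip":-0.76},{"twist":[0,0,-0.092],"slide":[0.012,0.1,-0.15],"grip":-0.76},{"twist":[0,0,-0.115],"slide":[0.012,0.1,-0.15],"grip":-0.76},{"twist":[0,0,-0.125],"slide":[0.012,0.1,-0.12],"grip":-0.76},{"twist":[0,0,-0.125],"slide":[0.012,0.1,-0.12],"grip":-0.76}]'
python3 - <<'E'
from h import *
s,im,R=wrist("w14"); print(s["ee_pos"],s["orientation"],s["force"])
look(im,["lens_a","bulb"])
g=cv2.cvtColor(im["color"],cv2.COLOR_RGB2GRAY)
c=cv2.HoughCircles(cv2.medianBlur(g,3),cv2.HOUGH_GRADIENT,1,20,param1=100,param2=15,minRadius=20,maxRadius=40)
for q in c[0][:6]: print(q.round(1),deproj(im,R,s["ee_pos"],q[:2],11).round(1))
E
```

```text
clock: 18.3
ee_pos: [669.0, 26.4, 47.1]
orientation: [-3.141, -0.001, 3.074]
force: [-0.0, 0.6, -0.0]
gripper_width: 10.6
finger_force: 0.0
[668.99749419  26.3700111   47.09154399] [-3.14141870e+00 -1.18498786e-03  3.07447474e+00] [-0.04201324  0.58173572 -0.02236506]
lens_a [([631.0, 28.0, 4.0], 0.93), ([723.0, -104.0, 4.0], 0.74)]
bulb [([687.0, 68.0, -2.0], 0.98)]
[256.5 170.5  31.4] [631.   30.7  11. ]
[324.5 246.5  22.9] [683.9  71.2  11. ]
[ 67.5 307.5  24.3] [ 719.8 -108.2   11. ]
[ 63.5 331.5  39.4] [ 740.3 -116.8   11. ]
```

```bash
python3 -m jog '[{"twist":[0,0,0],"slide":[0,0.004,0.05],"grip":-0.76},{"twist":[0,0,0],"slide":[0,0.004,0.1],"grip":-0.76},{"twist":[0,0,0],"slide":[0,0.004,0.12],"grip":-0.76},{"twist":[0,0,0],"slide":[0,0.004,0.12],"grip":-0.76}]'
python3 -m jog '[{"twist":[0,0,0],"slide":[0.03,0,0],"grip":-0.76},{"twist":[0,0,0],"slide":[0.06,0,0],"grip":-0.76},{"twist":[0,0,0],"slide":[0.09,0,0],"grip":-0.76},{"twist":[0,0,0],"slide":[0.12,0,0],"grip":-0.76},{"twist":[0,0,0],"slide":[0.15,0,0],"grip":-0.76},{"twist":[0,0,0],"slide":[0.18,0,0],"grip":-0.76},{"twist":[0,0,0],"slide":[0.21,0,0],"grip":-0.76},{"twist":[0,0,0],"slide":[0.24,0,0],"grip":-0.76},{"twist":[0,0,0],"slide":[0.27,0,0],"grip":-0.76},{"twist":[0,0,0],"slide":[0.3,0,0],"grip":-0.76}]'
python3 -m jog '[{"twist":[0,0,0],"slide":[0.022,0,0],"grip":-0.76},{"twist":[0,0,0],"slide":[0.044,0,0],"grip":-0.76},{"twist":[0,0,0],"slide":[0.066,0,0],"grip":-0.76},{"twist":[0,0,0],"slide":[0.088,0,0],"grip":-0.76},{"twist":[0,0,0],"slide":[0.11,0,0],"grip":-0.76},{"twist":[0,0,0],"slide":[0.13,0,0],"grip":-0.76},{"twist":[0,0,0],"slide":[0.146,0,0],"grip":-0.76},{"twist":[0,0,0],"slide":[0.154,0,0],"grip":-0.76},{"twist":[0,0,0],"slide":[0.154,0,0],"grip":-0.76}]'
python3 - <<'E'
from h import *
s,im,R=wrist("w15"); print(s["ee_pos"],s["orientation"],s["force"])
look(im,["lens_a","slot_end"])
E
```

```text
clock: 18.85
ee_pos: [668.2, 27.8, 16.0]
orientation: [-3.141, -0.003, 3.074]
force: [-0.3, 0.1, 0.2]
gripper_width: 10.1
finger_force: 0.0
clock: 19.85
ee_pos: [594.0, 32.9, 17.9]
orientation: [-3.142, 0.0, 3.074]
force: [0.3, -0.1, 0.6]
gripper_width: 10.4
finger_force: 0.1
clock: 20.75
ee_pos: [555.8, 35.4, 17.8]
orientation: [-3.142, -0.0, 3.074]
force: [0.1, 0.5, 0.4]
gripper_width: 10.4
finger_force: 0.0
[555.755959    35.43624392  17.79422064] [-3.14155236e+00 -4.65813501e-04  3.07442484e+00] [0.12162977 0.46831586 0.43706451]
lens_a [([485.0, 40.0, 2.0], 0.87), ([523.0, 35.0, -1.0], 0.85), ([453.0, 37.0, 4.0], 0.83), ([646.0, -141.0, 3.0], 0.68)]
slot_end []
```

View pics/w15.png

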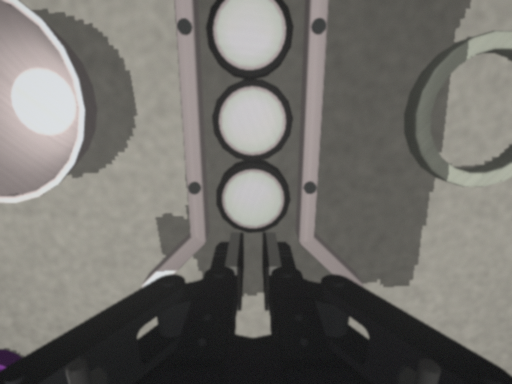

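All three lie in a row between the rails, at (249,33), (251,120) and (253,197). I'll back off, raise the arm and check.

```bash
python3 -m jog '[{"twist":[0,0,0],"slide":[-0.03,0,0],"grip":-0.76},{"twist":[0,0,0],"slide":[-0.06,0,0],"grip":-0.76},{"twist":[0,0,0],"slide":[-0.1,0,-0.2],"grip":-0.76},{"twist":[0,0,0],"slide":[-0.1,0,-0.4],"grip":-0.76},{"twist":[0,0,0],"slide":[-0.1,0,-0.55],"grip":-0.76},{"twist":[0,0,0],"slide":[-0.1,0,-0.55],"grip":-0.76},{"twist":[0,0,0],"slide":[-0.1,0,-0.55],"grip":-0.76}]'
python3 - <<'E'
from h import *
O=np.array([550,35.]);a=np.radians(176.13);X=np.array([np.cos(a),np.sin(a)]);Y=np.array([-X[1],X[0]])
s,im,R=wrist("w16")
for n in ["lens_a","bulb"]:
  for im_ in (im,cams.get_image("scene")):
    for d in spotter.landmark_of(n,im_):
        l=np.array(d["location"]); q=l[:2]-O; print(n,l.round(),(q@X).round(),(q@Y).round(),round(d["conf"],2))
E
```

```text
clock: 21.6
ee_pos: [582.2, 33.7, 156.4]
orientation: [3.141, 0.003, 3.074]
force: [-0.4, -0.8, 0.2]
gripper_width: 10.6
finger_force: 0.0
lens_a [525.  34.  -0.] 24.0 2.0 0.86
lens_a [486.  40.   2.] 65.0 -0.0 0.7
lens_a [ 642. -143.    2.] -103.0 171.0 0.64
lens_a [ 581. -175.   -2.] -45.0 207.0 0.59
lens_a [454.  41.  -2.] 96.0 0.0 0.55
lens_a [ 642. -143.   -1.] -104.0 171.0 0.89
lens_a [489.  36.   0.] 61.0 3.0 0.8
lens_a [446.  40.  -3.] 104.0 2.0 0.7
lens_a [770. 126.   3.] -214.0 -106.0 0.69
lens_a [ 723. -108.    2.] -182.0 131.0 0.67
lens_a [525.  34.  -2.] 25.0 3.0 0.65
lens_a [ 586. -176.   -2.] -50.0 208.0 0.48
bulb [690.  69.  -3.] -137.0 -44.0 0.65
bulb [688.  74.   3.] -135.0 -48.0 0.71
```

```bash
python3 -c "
from station import ticket
print(ticket.job_done())"
```

```text
the job is handed in; nothing more can be done
None
```

I pushed all three lenses through the gate and handed the job in at about 22 s; the last check measured them in a row in the slot at about 24, 62 and 100 mm from the gate, within about 3 mm of its middle line, and the bulb had not moved, but no verdict came back.

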